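# Fit the tube carriage onto the shaker's locating pin

## Robot

A 6-joint arm with a two-finger parallel gripper is mounted at the origin on a cart in front of the work surface, level with it; the furniture and walls round the work are solid. World frame = base frame: x ahead of the robot, y to its left, z up, the work surface at z = 0. Lengths are in mm, angles in degrees, forces in N, time in s.
With the tool pointing down it reaches from about 300 to 850 mm from the base axis. Payload 4.2 kg.
Tool frame: the origin (TCP) lies at the very end of the fingers, on their centre line; the grasp point (between the pads) lies 19 mm behind it; z points along the fingers, y is the direction in which the jaws open and shut (so a half turn about z gives the same grasp; the last joint's range is limited). The gripper opens to 91 mm and grips with 3 to 60 N. Pads are 32 mm wide; open, the fingers measure 118 mm over their backs; the gripper's body (76 mm by 178 mm) begins 60 mm behind the grasp point.
Start: joints at [66.807, 18.312, 89.639, -0, 72.044, -1.146], TCP at [215.843, 532.968, 213.976] pointing down, gripper open.
Joint ranges: [-177.97, 177.97], [-48.28, 115.42], [12.27, 149.76], [-77.06, 257.06], [2.81, 150.46], [-146.56, 146.56]. Speed limits (degrees/s): [147.25, 147.25, 180, 180, 180, 180].

## Interface

Orientations are given as [roll, pitch, yaw] about the fixed x, y, z axes, in that order (R = Rz(yaw) Ry(pitch) Rx(roll)).
In Python, from workcell import monitor, eyes, job gives the robot as it stands.
- The arm moves only by the tool move_arm, never from a script. Its argument "increments" is a list that holds one entry, the list of rows, each a list of 7 numbers: the opening, from 0 (shut) to 1 (fully open), then the shift along the tool's x, y, z in cm, then the turn, a rotation vector about the tool's x, y, z in rad. In form: [[[jaw, x, y, z, ax, ay, az], ...]]. A call has 1 to 12 rows; each row shifts and turns the pose as measured when the row begins, along the tool's axes as they then stand; what a row does not reach is not made up. A row lasts 1/8 s, in which the tool goes at most 62.5 mm and 10.7 degrees, less where a joint would pass 70% of its speed; a pose out of reach is approached as far as the arm can. A call is refused whole if a number of a shift passes 6.25 or a number of a turn 0.188, either way. A call with a gripper value outside its range is refused whole. The fingers move at their own pace and stop on an object; "force" is the grip in N (left out, the last holds). Time passes only in rows, so rows that do not move let the fingers close. It gives the time, the measured TCP pose, the force and the opening at its end, in the units of the state.
- monitor.state(): the state, without advancing time (a new reading comes with each control period).
- eyes.grab_frame(name): name is "side" or "top" or "wrist"; returns a dict with "color" (384x512x3 uint8, red, green, blue), "z_map" (384x512 float32, mm along the optical axis (not along the pixel's ray), 0 where there is no reading), "camera_matrix" (3x3 intrinsics, pixels), "rvec" (rotation vector, rad) and "tvec" (3), from world to camera coordinates, as OpenCV has them. Camera axes: x right, y down, z forward; pixel columns grow to the right and rows downward; lengths in mm; the calibration is good to about 2 mm. A picture is of the moment at which its call begins.
- job.job_done(): hands the job in, once; it reports no verdict.
The state is a dict: "time_s": time; "qpos": joint angles; "qvel": joint speeds; "effort": joint torques, N m; "ee_pos": TCP position; "ee_rot": TCP orientation; "force": force on the tool from outside, world axes, zero at the start; "torque": the same for the moment, N m; "gripper_width": finger opening in mm.
Only numpy, scipy, OpenCV 4.12 (cv2) and the standard library are available. Lean on these libraries where they do the work, as an engineer would, in place of code of your own. Each camera call takes 0.05 s, during which the arm holds its last target. There are 200 camera calls.

## Task

Pick up the tube carriage by its orange block and lay it between the blue rails of the shaker's deck, hole end away from the shaker's control panel, then nudge it along the rails by feel until the hole in its plate drops over the brass locating pin and the plate lies flat on the deck. The pin is clamped somewhere along its slot, so feel for it gently: no hard pushing or slamming against the pin or deck. Let go of the carriage, keep the arm clear of the gas taps hanging at the back, and leave the beaker, the crucible and the sample bottle where they stand, and upright.

Things in the scene. Friction and masses are not known exactly. Their poses are not given: they have to be found in the camera images.
- shaker: Small grey laboratory shaker, fixed, 200 x 132 mm, deck top 48 mm above the worktop; origin at the centre of its underside. x axis: along the blue rails, away from the control panel (display and knob on its -x side); y across the rails; z up.
- slot_mid (a point): Middle of the pin slot, on the deck top and the rails' centre line (30 mm to +x of the deck's centre; axes as the shaker's). A brass locating pin, 10 mm diameter, 7 mm high, chamfered tip, stands upright in the slot, clamped rigidly anywhere from 9 mm to -x to 9 mm to +x of this point; where exactly is not reported.
- channel_mid (a point): Deck top, centre of the channel between the two blue rails (axes as the shaker's). Rails: 180 mm long, 82.4 mm apart for the 80 mm plate, upright to 12 mm above the deck; then their lips flare outward at about 45 degrees to 18 mm above it (about 95 mm apart there) and guide the plate in. Both ends are open.
- carriage: Loose tube carriage, about 0.2 kg: grey plastic plate 140 mm (x) x 80 mm (y) x 12 mm thick, orange block on its rear part, hole in its front (+x) part. Origin at the centre of its underside. Laid on the pin beside the hole it rests some 4 degrees tilted, front up, and slides with about 1 to 3 N; with the hole over the pin it drops flat by its weight and stops firmly.
- block_centre (a point): Centre of the carriage's orange tube block, the part to grip: 40 x 40 mm, 46 mm high on the 12 mm plate, 18 mm bore in its top. This point is 35 mm above the plate's underside, on its centre line, 55 mm from its rear (-x) end, 43 mm behind the hole. x axis: toward the hole; y across the plate; z up. The block's rear face, 20 mm to -x, can be pushed.
- carriage_hole (a point): Centre of the 13.5 mm through hole, at the plate's underside: 43 mm to +x of the block's centre and 35 mm lower, 42 mm from the plate's front end, same axes. With the carriage home this point is level with the deck top.
- beaker: Empty clear beaker, 62 x 56 mm, 70 mm high, behind the shaker; origin at the centre of its underside. Bystander.
- crucible: White crucible, 45 mm diameter, 21 mm high; origin at the centre of its underside. Bystander.
- bottle: Small white sample bottle with a black cap, 25 mm diameter, 76 mm high; origin at the centre of its underside. Bystander to the right of the carriage.
- tap_a0: The nearest of three fixed gas taps that hang in a row over the rear right of the worktop (this one leftmost, the others 105 and 210 mm to its right); origin at its lower end, 0.46 m above the worktop; it reaches up 0.15 m and about 70 mm toward the robot. Keep the arm's wrist clear of them: carry the carriage over the front part of the worktop.

How it is judged (in metres and radians):
On the way:
1. the carriage has been lifted onto the deck (block centre over 70 mm high, the carriage touching the shaker) (height (world z) of block_centre above 0.07 m and contact force between carriage and shaker above 0.3 N), for 0.1 s.
At the end, for the whole second after the job is handed in: The carriage is home on the pin: its plate lies flat on the deck (hole's underside within 2.5 mm of the deck top, tilt under 0.03 rad), the hole within 14 mm along and 4 mm across of the slot's middle, the block on the control-panel side of the hole, at rest and released; the bystanders upright (z of carriage_hole in the frame of slot_mid between -0.003 and 0.0025 m and x of carriage_hole in the frame of slot_mid between -0.014 and 0.014 m and y of carriage_hole in the frame of slot_mid between -0.004 and 0.004 m and x of block_centre in the frame of slot_mid below 0 m and angle between block_centre's own z axis and vertical below 0.03 rad and linear speed of carriage below 0.01 m/s and angle between each of beaker, crucible, bottle's own z axis and vertical below 0.2 rad); the robot touches nothing.
It fails at once if the carriage is pushed or slammed against the shaker, its rails or its pin with over 25 N (contact force between carriage and shaker above 25 N).
It fails at once if the shaker is struck with the gripper or arm (over 25 N) (contact force between any of the fingers, the arm and shaker above 25 N).
It fails at once if the carriage is tipped over (tilt over 0.6 rad) (angle between block_centre's own z axis and vertical above 0.6 rad).
It fails at once if a bystander is moved by more than 25 mm (distance of any of beaker, crucible, bottle from where it was at the start of the episode above 0.025 m).
It also fails if it takes over 58 s, if anything falls off the work surface, if the arm or the gripper's body presses on something with over 40 N, if the wrist force passes 120 N, or if a joint passes its speed limit or range.

## Working session

There is one attempt and no reset: what is moved stays moved. The work goes in short steps, Python scripts to look and compute and a tool call to move; the robot and the scene stay as the last step left them, time stands still between calls to the robot, and variables do not carry over. Pictures are saved under pics/ and viewed, about 8 in all and at most 12, crops included, and the job is handed in when it is done.

Besides the shell and the picture viewer there is one more tool, called as name(argument=value, ...) on one line, values as JSON. move_arm: Moves the arm, as the interface text tells. Its arguments: {"type":"object","properties":{"increments":{"type":"array"},"force":{"type":"number"}},"required":["increments"]}

```bash
mkdir -p pics; cat > h.py <<'E'
import numpy as np, cv2
from workcell import monitor, eyes, job
def grab(n,save=None):
    f=eyes.grab_frame(n)
    if save: cv2.imwrite('pics/'+save,f['color'][:,:,::-1])
    return f
def cloud(f):
    K=f['camera_matrix'];R=cv2.Rodrigues(np.array(f['rvec'],float))[0];t=np.array(f['tvec'],float).ravel()
    z=f['z_map'];v,u=np.indices(z.shape)
    p=np.stack([(u-K[0,2])/K[0,0]*z,(v-K[1,2])/K[1,1]*z,z],-1)
    return (p-t)@R
def hsv(f): return cv2.cvtColor(f['color'],cv2.COLOR_RGB2HSV)
E
python3 - <<'E'
from h import *
print(monitor.state())
fs=[grab(n) for n in('top','side')]
cv2.imwrite('pics/a.png',np.vstack([f['color'][:,:,::-1] for f in fs])[:, :] if 0 else cv2.resize(np.hstack([f['color'][:,:,::-1] for f in fs]),(800,300)))
for f in fs:
    P=cloud(f);h=hsv(f);print('cam',-cv2.Rodrigues(np.array(f['rvec'],float))[0].T@np.array(f['tvec']).ravel())
    for n,lo,hi in(('orange',5,20),('blue',100,125)):
        m=((h[...,0]>=lo)&(h[...,0]<=hi)&(h[...,1]>130)&(h[...,2]>70)).astype(np.uint8)
        N,L,S,C=cv2.connectedComponentsWithStats(m)
        for i in range(1,N):
            if S[i,4]>60:
                q=P[(L==i)&(f['z_map']>0)]
                print(n,S[i],np.round(C[i]),np.round(np.median(q,0)),np.round(np.percentile(q,[2,98],axis=0)).tolist())
E
```

```text
{'time_s': 0.0, 'qpos': array([ 6.68076541e+01,  1.83503028e+01,  8.97064219e+01,  1.65345297e-04,
        7.20452735e+01, -1.14594208e+00]), 'qvel': array([ 0.03364662, -0.08309864,  0.08293714, -0.00270673, -0.09119476,
        0.0583444 ]), 'effort': array([-3.37412994e-04, -4.12457013e+01, -2.31975013e+01,  7.27580767e-02,
        4.56264953e-02, -1.32652704e-04]), 'ee_pos': array([215.62569217, 532.48166655, 213.1336076 ]), 'ee_rot': array([-1.79898025e+02, -2.19704568e-03,  1.57953543e+02]), 'force': array([-0.57359369, -1.03895786, -0.83036057]), 'torque': array([ 0.02783162, -0.02004884, -0.00523702]), 'gripper_width': 91.50323503941108}
cam [ 314.17136673 -128.14923402 1734.81800422]
orange [295 121  14  16  69] [300. 127.] [ 808. -271.   59.] [[706.0, -304.0, 1.0], [826.0, -255.0, 389.0]]
orange [293 121  29  34 527] [310. 142.] [ 741. -319.   46.] [[696.0, -350.0, 0.0], [803.0, -260.0, 75.0]]
orange [261 122  26  34 619] [272. 141.] [ 744. -174.   37.] [[691.0, -211.0, -0.0], [819.0, -134.0, 105.0]]
orange [ 93 126   7  92 304] [ 96. 172.] [621. 451. 159.] [[465.0, 445.0, 
[... 871 characters left out ...]
 73.] [ 731. -241.  659.] [[718.0, -244.0, 648.0], [765.0, -238.0, 664.0]]
blue [251 111  15  22 257] [258. 120.] [ 561. -324.  585.] [[548.0, -333.0, 566.0], [572.0, -313.0, 600.0]]
blue [181 178  28  13 150] [195. 184.] [ 163.  678. -163.] [[88.0, 602.0, -220.0], [214.0, 763.0, -136.0]]
blue [142 184  36  17 196] [160. 191.] [  16.  565. -151.] [[-77.0, 527.0, -191.0], [74.0, 641.0, -139.0]]
blue [307 184  16  10 140] [315. 188.] [735. 213. 121.] [[708.0, 179.0, 93.0], [760.0, 292.0, 124.0]]
blue [228 195  47   7 182] [251. 198.] [498. 216.  61.] [[416.0, 195.0, 51.0], [579.0, 240.0, 68.0]]
blue [231 210  47   6 117] [254. 212.] [514. 125.  57.] [[440.0, 107.0, 51.0], [597.0, 147.0, 63.0]]
```

View pics/a.png

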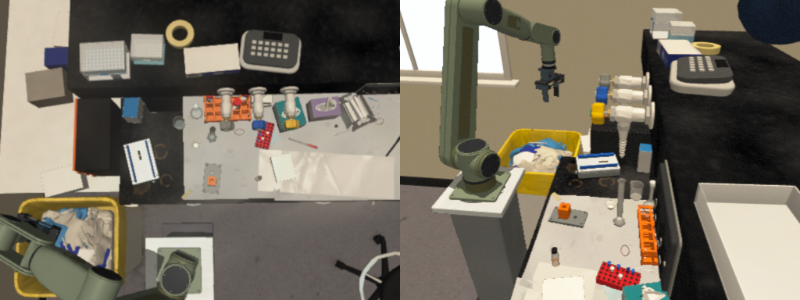

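```bash
cat > s.py <<'E'
from h import *
f=grab('top');g=grab('side')
a=f['color'][165:255,150:290,::-1]; b=g['color'][180:290,150:310,::-1]
cv2.imwrite('pics/b.png',np.vstack([cv2.resize(a,(466,300),interpolation=cv2.INTER_CUBIC),cv2.resize(b,(466,300),interpolation=cv2.INTER_CUBIC)]))
P=cloud(f);h=hsv(f);V=f['z_map']>0
# blue rails, top
m=(h[...,0]>=100)&(h[...,0]<=125)&(h[...,1]>90)&V&(P[...,0]>380)&(P[...,0]<650)&(P[...,1]>60)&(P[...,1]<300)
N,L,S,C=cv2.connectedComponentsWithStats(m.astype(np.uint8))
for i in range(1,N):
    if S[i,4]>8:
        q=P[L==i];print(S[i],cv2.minAreaRect(q[:,:2].astype(np.float32)),np.median(q[:,2]))
# shaker: height 35..75
for nm,ff in(('top',f),('side',g)):
    Q=cloud(ff)
    m=(Q[...,2]>38)&(Q[...,2]<75)&(Q[...,0]>350)&(Q[...,0]<650)&(Q[...,1]>50)&(Q[...,1]<310)
    q=Q[m];print(nm,'shaker',cv2.minAreaRect(q[:,:2].astype(np.float32)),len(q))
    m=(Q[...,2]>6)&(Q[...,2]<25)&(Q[...,0]>320)&(Q[...,0]<520)&(Q[...,1]>-240)&(Q[...,1]<-80)
    N,L,S,C=cv2.connectedComponentsWithStats(m.astype(np.uint8))
    for i in range(1,N):
        if S[i,4]>40:
            q=Q[L==i];print(nm,'plate',cv2.minAreaRect(q[:,:2].astype(np.float32)),S[i])
    m=(Q[...,2]>50)&(Q[...,2]<66)&(Q[...,0]>350)&(Q[...,0]<450)&(Q[...,1]>-210)&(Q[...,1]<-110)
    q=Q[m];print(nm,'block',cv2.minAreaRect(q[:,:2].astype(np.float32)),np.median(q,0))
E
python3 s.py
```

```text
[186 180   3  10  10] ((585.0601806640625, 143.9805908203125), (34.81682586669922, 2.981846570968628), 15.461535453796387) 68.1600615257002
[162 187  12  45  65] ((496.10211181640625, 216.03330993652344), (168.34536743164062, 5.413238525390625), 13.24151611328125) 62.16412039913458
top shaker ((517.92724609375, 194.21165466308594), (222.0448455810547, 243.2034454345703), 86.28976440429688) 1946
top plate ((419.4033203125, -163.4847869873047), (91.9506607055664, 161.53199768066406), 82.49512481689453) [257 207  29  45 676]
top block ((407.77874755859375, -158.77682495117188), (38.88378143310547, 39.749359130859375), 82.54127502441406) [ 406.85950652 -158.36509417   57.97869162]
side shaker ((533.275146484375, 208.26376342773438), (259.2395324707031, 204.20492553710938), 9.413723945617676) 1505
side plate ((425.087646484375, -161.1289520263672), (85.78289031982422, 140.1588134765625), 82.5322036743164) [190 264  51  27 735]
side block ((410.846435546875, -158.73745727539062), (46.38843536376953, 42.09806823730469), 81.7617416381836) [ 410.31542718 -162.13831201   57.13532339]
```

View pics/b.png

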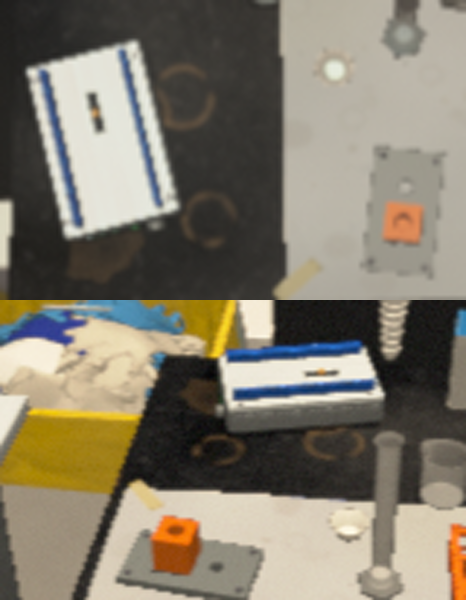

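```bash
cat > plan.py <<'E'
import sys
from h import *
from scipy.spatial.transform import Rotation as Ro
# args x y z yaw pitchtilt(deg about tool y) n
x,y,z,yaw,tl=map(float,sys.argv[1:6]);n=int(sys.argv[6])
s=monitor.state();p=np.array(s['ee_pos']);R=Ro.from_euler('xyz',s['ee_rot'],degrees=True)
T=Ro.from_euler('xyz',[180,0,yaw],degrees=True)*Ro.from_rotvec([0,np.radians(tl),0])
rv=(R.inv()*T).as_rotvec()/n
d=(np.array([x,y,z])-p)/n/10
print('t',round(s['time_s'],2),'pos',p.round(1),'rot',np.round(s['ee_rot'],2),'F',np.round(s['force'],1),'w',round(s['gripper_width'],1),'q',np.round(s['qpos']))
for i in range(n):
    Ri=R*Ro.from_rotvec(rv*i); print(np.round(np.r_[Ri.inv().apply(d),rv],3).tolist())
E
python3 plan.py 470 170 330 193 0 9
```

```text
t 0.2 pos [215.7 532.7 213.4] rot [-179.94   -0.    157.95] F [-0.9 -0.4 -0.5] w 91.3 q [67. 18. 90. -0. 72. -1.]
[-4.131, -2.676, -1.292, -0.0, -0.0, -0.068]
[-3.94, -2.95, -1.292, -0.0, -0.0, -0.068]
[-3.731, -3.211, -1.293, -0.0, -0.0, -0.068]
[-3.504, -3.457, -1.293, -0.0, -0.0, -0.068]
[-3.261, -3.686, -1.293, -0.0, -0.0, -0.068]
[-3.003, -3.899, -1.294, -0.0, -0.0, -0.068]
[-2.732, -4.094, -1.294, -0.0, -0.0, -0.068]
[-2.447, -4.27, -1.294, -0.0, -0.0, -0.068]
[-2.152, -4.426, -1.295, -0.0, -0.0, -0.068]
```

move_arm(increments=[[[1,-4.1,-2.7,-1.3,0,0,-0.07],[1,-3.9,-2.9,-1.3,0,0,-0.07],[1,-3.7,-3.2,-1.3,0,0,-0.07],[1,-3.5,-3.5,-1.3,0,0,-0.07],[1,-3.3,-3.7,-1.3,0,0,-0.07],[1,-3.0,-3.9,-1.3,0,0,-0.07],[1,-2.7,-4.1,-1.3,0,0,-0.07],[1,-2.4,-4.3,-1.3,0,0,-0.07],[1,-2.2,-4.4,-1.3,0,0,-0.07],[1,0,0,0,0,0,0]]])

```text
time_s: 1.45
ee_pos: [483.1, 163.9, 332.4]
ee_rot: [-179.8, -0.1, -164.6]
force: [-0.5, -0.3, -1.3]
gripper_width: 90.9
```

```bash
cat > w.py <<'E'
import sys
from h import *
s=monitor.state();f=grab('wrist',sys.argv[1])
R=cv2.Rodrigues(np.array(f['rvec'],float))[0]
print('pos',s['ee_pos'].round(1),s['ee_rot'].round(2),'cam',(-R.T@np.array(f['tvec']).ravel()).round(1),'axes',R.round(2).tolist())
P=cloud(f);h=hsv(f);V=f['z_map']>0
for n,lo,hi,zl in(('orange',5,18,40),('blue',100,125,45)):
    m=((h[...,0]>=lo)&(h[...,0]<=hi)&(h[...,1]>120)&(h[...,2]>60)&V&(P[...,2]>zl)&(P[...,2]<75)).astype(np.uint8)
    N,L,S,C=cv2.connectedComponentsWithStats(m)
    for i in range(1,N):
        if S[i,4]>80:
            q=P[L==i];print(n,S[i],C[i].round(),cv2.minAreaRect(q[:,:2].astype(np.float32)),np.percentile(q[:,2],[5,50,95]).round(1))
E
python3 w.py w1.png
```

```text
pos [483.1 163.9 332.4] [-1.7979e+02 -7.0000e-02 -1.6460e+02] cam [420.1 146.4 502.2] axes [[-0.26, 0.96, -0.0], [0.94, 0.26, 0.23], [0.23, 0.06, -0.97]]
orange [  28   26   43   43 1159] [49. 47.] ((410.1514892578125, -159.75973510742188), (42.99712371826172, 40.04679489135742), 82.27833557128906) [42.8 56.6 58.4]
blue [231 118   7 119 612] [234. 176.] ((519.7633056640625, 129.32327270507812), (176.6519317626953, 7.652116775512695), 13.49599838256836) [59.8 63.1 65.8]
blue [290 120  12 117 647] [295. 176.] ((497.17669677734375, 216.5182342529297), (173.8956298828125, 7.78981876373291), 13.708181381225586) [58.8 62.6 65.7]
```

View pics/w1.png

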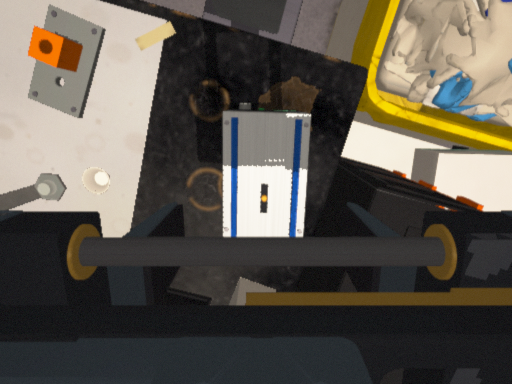

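```bash
python3 - <<'E'
from h import *
f=grab('wrist');P=cloud(f);h=hsv(f);K=f['camera_matrix'];R=cv2.Rodrigues(np.array(f['rvec'],float))[0];c=-R.T@np.array(f['tvec'],float).ravel()
def ray(u,v,z):
    d=R.T@np.linalg.inv(K)@[u,v,1];return (c+d*(z-c[2])/d[2]).round(1)
sub=np.zeros(h.shape[:2],bool);sub[175:222,250:278]=1
m=sub&(h[...,2]<110);v,u=np.nonzero(m);print('slot',u.min(),u.max(),v.min(),v.max());
for a in((u.min()+u.max())/2,):
    for b in(v.min(),(v.min()+v.max())/2,v.max()):print(ray(a,b,48))
m=sub&(h[...,1]>120)&(h[...,2]>110)&(h[...,0]<30);v,u=np.nonzero(m);print('pin',u.mean(),v.mean(),m.sum(),ray(u.mean(),v.mean(),55))
m=(h[...,0]>=5)&(h[...,0]<=18)&(h[...,1]>120)&(P[...,2]>54)&(P[...,2]<62)&(P[...,1]<-100)&(P[...,1]>-200)
print('block top',cv2.minAreaRect(P[m][:,:2].astype(np.float32)),m.sum(),np.median(P[m],0))
m=(P[...,2]>8)&(P[...,2]<16)&(P[...,0]>340)&(P[...,0]<520)&(P[...,1]<-100)&(P[...,1]>-230)
print('plate',cv2.minAreaRect(P[m][:,:2].astype(np.float32)),np.median(P[m],0))
m=(P[...,2]>44)&(P[...,2]<52)&(P[...,0]>380)&(P[...,0]<640)&(P[...,1]<290)&(P[...,1]>80)
print('deck',cv2.minAreaRect(P[m][:,:2].astype(np.float32)),np.median(P[m],0))
E
```

```text
slot 260 265 185 212
[517.  174.3  48. ]
[537.4 179.9  48. ]
[558.2 185.7  48. ]
pin 262.5 199.0 38 [536.3 179.6  55. ]
block top ((410.2281188964844, -159.51763916015625), (41.57623291015625, 39.817100524902344), 82.9139175415039) 873 [ 409.87945637 -159.55280752   56.96234352]
plate ((425.140625, -161.67816162109375), (82.07720184326172, 140.0283660888672), 82.63915252685547) [ 436.73294128 -155.49917857   11.07843025]
deck ((506.75537109375, 172.55557250976562), (191.6531524658203, 128.1177215576172), 13.655816078186035) [498.57729423 170.6073024   46.85756537]
```

```bash
python3 plan.py 410 -160 110 172.6 0 9
```

```text
t 1.55 pos [481.  166.  331.5] rot [-179.86   -0.22 -164.43] F [ 1.1  0.6 -0.3] w 91.0 q [ 18.   9.  85.  -0.  86. -88.]
[1.723, -3.271, 2.476, -0.0, -0.0, 0.045]
[1.577, -3.345, 2.474, -0.0, -0.0, 0.045]
[1.427, -3.413, 2.473, -0.0, -0.0, 0.045]
[1.274, -3.474, 2.471, -0.0, -0.0, 0.045]
[1.119, -3.528, 2.469, -0.0, -0.0, 0.045]
[0.962, -3.576, 2.467, -0.0, -0.0, 0.045]
[0.803, -3.616, 2.466, -0.0, -0.0, 0.045]
[0.642, -3.649, 2.464, -0.0, -0.0, 0.045]
[0.479, -3.675, 2.463, -0.0, -0.0, 0.045]
```

move_arm(increments=[[[1,1.7,-3.3,2.2,0,0,0.045],[1,1.6,-3.3,2.2,0,0,0.045],[1,1.4,-3.4,2.4,0,0,0.045],[1,1.3,-3.5,2.5,0,0,0.045],[1,1.1,-3.5,2.5,0,0,0.045],[1,1.0,-3.6,2.5,0,0,0.045],[1,0.8,-3.6,2.5,0,0,0.045],[1,0.6,-3.6,2.5,0,0,0.045],[1,0.5,-3.7,2.5,0,0,0.045],[1,0,0,0,0,0,0]]])

```text
time_s: 2.8
ee_pos: [401.3, -152.5, 104.2]
ee_rot: [179.8, -0.5, 172.7]
force: [-0.3, 0.2, 0.3]
gripper_width: 91.1
```

```bash
python3 plan.py 410 -160 110 172.6 0 1; python3 w.py w2.png;python3 - <<'E'
from h import *
f=grab('wrist');P=cloud(f);h=hsv(f)
m=(h[...,0]>=5)&(h[...,0]<=18)&(h[...,1]>120)&(P[...,2]>54)&(P[...,2]<62)&(P[...,1]<-100)&(P[...,1]>-200)
print('block top',cv2.minAreaRect(P[m][:,:2].astype(np.float32)),m.sum(),np.median(P[m],0))
E
```

```text
t 2.8 pos [ 401.3 -152.5  104.2] rot [179.81  -0.5  172.7 ] F [-0.3  0.2  0.3] w 91.1 q [ -22.   12.  117.    0.   52. -105.]
[-0.954, -0.635, -0.592, 0.003, -0.009, 0.002]
pos [ 401.3 -152.5  104.2] [179.81  -0.5  172.7 ] cam [ 337.8 -145.5  274.4] axes [[0.13, 0.99, 0.0], [0.97, -0.13, 0.23], [0.23, -0.03, -0.97]]
orange [ 227  189   55   48 2329] [254. 212.] ((407.01397705078125, -159.30055236816406), (40.015533447265625, 33.81224060058594), 82.81574249267578) [45.  56.7 57.9]
block top ((407.6946105957031, -159.3467559814453), (39.94105911254883, 35.01612091064453), 82.59161376953125) 2021 [ 405.23353343 -159.03449992   56.88805845]
```

View pics/w2.png

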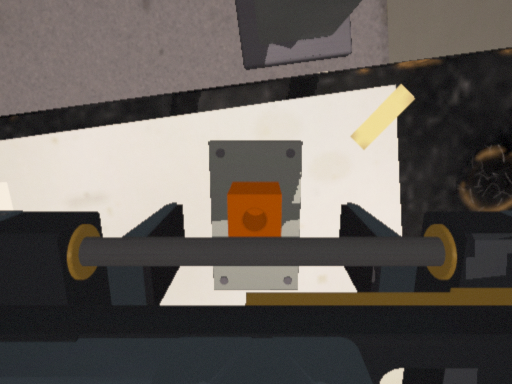

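Block lies between the open fingers (254,212), yaw matching. Centre and descend.

move_arm(increments=[[[1,-0.9,-0.6,1.0,0.003,-0.009,0],[1,0,0,2.5,0,0,0],[1,0,0,2.0,0,0,0],[1,0,0,1.5,0,0,0],[1,0,0,0,0,0,0]]])

```text
time_s: 3.52
ee_pos: [418.5, -155.8, 35.8]
ee_rot: [-179.9, 0.9, 173.4]
force: [-0.4, 0.1, 1.0]
gripper_width: 91.1
```

```bash
python3 plan.py 410 -159.5 19 172.6 0 1
```

```text
t 3.52 pos [ 418.5 -155.8   35.8] rot [-179.87    0.9   173.41] F [-0.4  0.1  1. ] w 91.1 q [ -22.   18.  121.    0.   40. -106.]
[0.833, -0.461, 1.673, -0.002, 0.016, 0.014]
```

move_arm(increments=[[[1,0.8,-0.4,0.5,0,0.014,0.014],[1,0,0,0,0,0,0],[1,0,0,0,0,0,0]]])

```text
time_s: 3.9
ee_pos: [411.5, -159.0, 31.9]
ee_rot: [-179.8, 0.3, 172.6]
force: [0.5, -0.8, 0.3]
gripper_width: 91.2
```

```bash
python3 plan.py 410 -159.5 19 172.6 0 1
```

```text
t 3.9 pos [ 411.5 -159.    31.9] rot [-179.82    0.26  172.65] F [ 0.5 -0.8  0.3] w 91.2 q [ -23.   19.  121.   -0.   40. -105.]
[0.149, -0.069, 1.285, -0.003, 0.005, 0.001]
```

move_arm(increments=[[[1,0.15,-0.05,0.8,0,0.005,0],[1,0,0,0.4,0,0,0],[1,0,0,0,0,0,0],[0.3,0,0,0,0,0,0],[0.3,0,0,0,0,0,0],[0.3,0,0,0,0,0,0],[0.3,0,0,0,0,0,0],[0.3,0,0,0,0,0,0]]], force=15)

```text
time_s: 4.9
ee_pos: [410.4, -159.7, 19.6]
ee_rot: [-179.8, 0.0, 172.6]
force: [-0.3, -0.6, 0.6]
gripper_width: 44.1
```

move_arm(increments=[[[0.2,0,0,0,0,0,0],[0.2,0,0,0,0,0,0],[0.2,0,0,0,0,0,0],[0.2,0,0,0,0,0,0]]], force=15)

```text
time_s: 5.4
ee_pos: [410.4, -159.6, 19.6]
ee_rot: [-179.8, 0.0, 172.6]
force: [0.2, 0.6, 0.8]
gripper_width: 39.9
```

move_arm(increments=[[[0.2,0,0,-1,0,0,0],[0.2,0,0,-2,0,0,0],[0.2,0,0,-3,0,0,0],[0.2,0,0,-3,0,0,0],[0.2,0,0,-2,0,0,0],[0.2,0,0,-0.5,0,0,0]]])

```text
time_s: 6.15
ee_pos: [409.0, -158.7, 139.5]
ee_rot: [-179.8, -0.1, 172.6]
force: [-0.3, -0.5, -1.1]
gripper_width: 39.7
```

```bash
python3 plan.py 479 166 128 193.6 0 10
```

```text
t 6.15 pos [ 409.  -158.7  139.5] rot [-1.7982e+02 -1.0000e-01  1.7262e+02] F [-0.3 -0.5 -1.1] w 39.7 q [ -23.   10.  113.   -0.   57. -105.]
[-0.278, 3.311, 0.104, -0.0, -0.0, -0.037]
[-0.399, 3.298, 0.105, -0.0, -0.0, -0.037]
[-0.519, 3.282, 0.106, -0.0, -0.0, -0.037]
[-0.639, 3.26, 0.107, -0.0, -0.0, -0.037]
[-0.758, 3.235, 0.108, -0.0, -0.0, -0.037]
[-0.876, 3.205, 0.109, -0.0, -0.0, -0.037]
[-0.992, 3.171, 0.11, -0.0, -0.0, -0.037]
[-1.108, 3.132, 0.112, -0.0, -0.0, -0.037]
[-1.221, 3.089, 0.113, -0.0, -0.0, -0.037]
[-1.334, 3.043, 0.114, -0.0, -0.0, -0.037]
```

move_arm(increments=[[[0.2,-0.2,2,0,0,0,-0.037],[0.2,-0.4,3.2,0,0,0,-0.037],[0.2,-0.5,3.3,0,0,0,-0.037],[0.2,-0.6,3.3,0,0,0,-0.037],[0.2,-0.8,3.2,0,0,0,-0.037],[0.2,-0.9,3.2,0,0,0,-0.037],[0.2,-1.0,3.2,0,0,0,-0.037],[0.2,-1.1,3.1,0,0,0,-0.037],[0.2,-1.2,3.0,0,0,0,-0.037],[0.2,-1.3,2,0,0,0,-0.037],[0.2,0,0,0,0,0,0],[0.2,0,0,0,0,0,0]]])

```text
time_s: 7.65
ee_pos: [471.7, 149.6, 131.2]
ee_rot: [-179.9, -1.1, -165.6]
force: [-0.9, -0.6, -1.6]
gripper_width: 40.4
```

```bash
python3 plan.py 480 166 110 193.6 -4 3
```

```text
t 7.65 pos [471.7 149.6 131.2] rot [-179.91   -1.07 -165.58] F [-0.9 -0.6 -1.6] w 40.4 q [ 16.  16. 106.  -0.  59. -88.]
[-0.416, 0.46, 0.698, -0.0, -0.029, 0.005]
[-0.393, 0.462, 0.71, -0.0, -0.029, 0.005]
[-0.37, 0.463, 0.721, -0.0, -0.029, 0.005]
```

move_arm(increments=[[[0.2,-0.4,0.6,0.5,0,-0.029,0.005],[0.2,-0.4,0.5,0.5,0,-0.029,0.005],[0.2,-0.4,0.5,0.5,0,-0.029,0.005],[0.2,0,0,0,0,0,0],[0.2,0,0,0,0,0,0]]])

```text
time_s: 8.28
ee_pos: [477.4, 163.3, 115.2]
ee_rot: [-179.8, 3.8, -166.8]
force: [0.2, 0.4, -2.0]
gripper_width: 39.8
```

```bash
python3 plan.py 480 166 95 193.6 -4 2; python3 w.py w3.png
```

```text
t 8.28 pos [477.4 163.3 115.2] rot [-179.83    3.77 -166.82] F [ 0.2  0.4 -2. ] w 39.8 q [ 18.  15. 110.  -1.  51. -85.]
[-0.091, 0.106, 1.016, -0.002, -0.002, -0.004]
[-0.09, 0.104, 1.017, -0.002, -0.002, -0.004]
pos [477.4 163.3 115.2] [-179.83    3.77 -166.82] cam [402.9 145.5 280.1] axes [[-0.23, 0.97, -0.0], [0.93, 0.22, 0.3], [0.29, 0.06, -0.95]]
blue [195 123  15  10 138] [203. 128.] ((435.43023681640625, 108.92578125), (7.024587154388428, 8.328047752380371), 13.324121475219727) [54.  62.2 65.6]
blue [322 122  16 103 546] [331. 161.] ((447.36798095703125, 205.01385498046875), (75.63018798828125, 8.262866973876953), 14.026538848876953) [58.9 64.4 66. ]
```

View pics/w3.png

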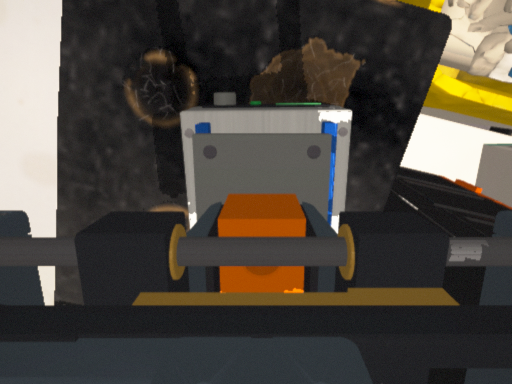

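move_arm(increments=[[[0.2,-0.1,0.15,0.7,0,-0.002,-0.005],[0.2,-0.1,0.1,0.7,0,-0.002,-0.003],[0.2,0,0,0,0,0,0],[0.2,0,0,0,0,0,0]]])

```text
time_s: 8.82
ee_pos: [480.1, 166.1, 100.2]
ee_rot: [-179.8, 4.0, -166.4]
force: [0.6, -1.0, -1.7]
gripper_width: 40.3
```

```bash
python3 plan.py 480 166 85 193.6 -4 1
```

```text
t 8.82 pos [480.1 166.1 100.2] rot [-179.79    3.98 -166.36] F [ 0.6 -1.  -1.7] w 40.3 q [ 18.  17. 111.  -1.  49. -85.]
[0.115, -0.004, 1.519, -0.004, -0.0, 0.001]
```

move_arm(increments=[[[0.2,0.06,0,0.8,0,0,0],[0.2,0.05,0,0.7,0,0,0],[0.2,0.03,0,0.4,0,0,0],[0.2,0.02,0,0.2,0,0,0],[0.2,0,0,0,0,0,0],[0.2,0,0,0,0,0,0]]])

```text
time_s: 9.57
ee_pos: [479.9, 166.3, 77.7]
ee_rot: [-179.8, 4.0, -166.4]
force: [-0.3, -0.4, -2.6]
gripper_width: 40.1
```

```bash
python3 plan.py 480 166 73 193.6 -4 1
```

```text
t 9.57 pos [479.9 166.3  77.7] rot [-179.81    3.97 -166.36] F [-0.3 -0.4 -2.6] w 40.1 q [ 18.  18. 112.  -1.  46. -85.]
[0.03, -0.025, 0.465, -0.003, -0.001, 0.001]
```

move_arm(increments=[[[0.2,0.03,-0.02,0.2,0,0,0],[0.2,0,0,0.15,0,0,0],[0.2,0,0,0.1,0,0,0],[0.2,0,0,0,0,0,0]]])

```text
time_s: 10.07
ee_pos: [480.4, 166.4, 73.4]
ee_rot: [-179.8, 4.0, -166.4]
force: [-0.3, -0.4, -1.6]
gripper_width: 39.9
```

move_arm(increments=[[[0.2,0,0,0.1,0,0,0],[0.2,0,0,0.05,0,0,0],[0.2,0,0,0,0,0,0]]])

```text
time_s: 10.45
ee_pos: [480.6, 166.4, 71.8]
ee_rot: [-179.8, 4.1, -166.4]
force: [0.1, 0.4, -2.4]
gripper_width: 39.9
```

move_arm(increments=[[[0.2,0,0,0.1,0,0,0],[0.2,0,0,0,0,0,0]]])

```text
time_s: 10.7
ee_pos: [480.9, 166.5, 71.2]
ee_rot: [-179.8, 4.1, -166.3]
force: [0.3, 1.1, -0.7]
gripper_width: 40.1
```

move_arm(increments=[[[0.2,0,0,0.1,0,0,0],[0.2,0,0,0,0,0,0]]])

```text
time_s: 10.95
ee_pos: [481.0, 166.5, 71.2]
ee_rot: [-179.8, 4.1, -166.3]
force: [-0.4, 1.3, -1.5]
gripper_width: 39.8
```

move_arm(increments=[[[0.65,0,0,0,0,0,0],[0.65,0,0,0,0,0,0],[0.65,0,0,0,0,0,0],[0.65,0,0,0,0,0,0]]])

```text
time_s: 11.45
ee_pos: [481.4, 166.3, 71.0]
ee_rot: [-179.8, 4.2, -166.4]
force: [0.7, 0.5, 0.2]
gripper_width: 59.3
```

```bash
python3 plan.py 481 166 150 193.6 0 5; python3 - <<'E'
from h import *
g=grab('side');f=grab('wrist')
a=cv2.resize(g['color'][170:240,200:300,::-1],(800,560),interpolation=cv2.INTER_CUBIC)
cv2.imwrite('pics/c.png',a)
E
```

```text
t 11.45 pos [481.4 166.3  71. ] rot [-179.81    4.16 -166.35] F [0.7 0.5 0.2] w 59.3 q [ 18.  19. 113.  -1.  44. -85.]
[-0.105, -0.009, -1.577, -0.001, 0.015, 0.0]
[-0.082, -0.008, -1.579, -0.001, 0.015, 0.0]
[-0.059, -0.007, -1.58, -0.001, 0.015, 0.0]
[-0.036, -0.006, -1.581, -0.001, 0.015, 0.0]
[-0.013, -0.005, -1.581, -0.001, 0.015, 0.0]
```

View pics/c.png

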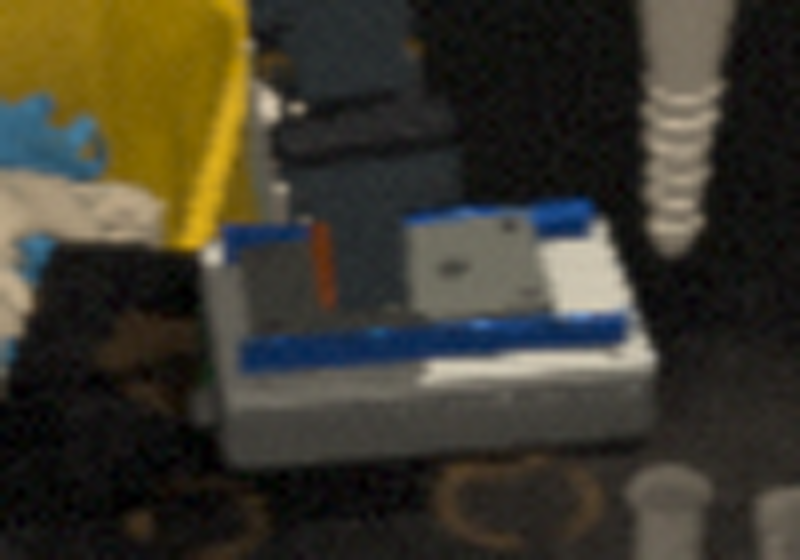

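move_arm(increments=[[[0.65,-0.1,0,-1.3,0,0.015,0],[0.65,-0.1,0,-1.5,0,0.015,0],[0.65,-0.05,0,-1.5,0,0.015,0],[0.65,-0.05,0,-1.5,0,0.015,0],[0.3,0,0,-1,0,0.015,0],[0,0,0,0,0,0,0]]])

```text
time_s: 12.3
ee_pos: [481.0, 166.4, 140.6]
ee_rot: [-179.8, -0.3, -166.4]
force: [-0.0, -0.1, -1.4]
gripper_width: 42.3
```

```bash
python3 plan.py 431 154.5 130 193.6 0 3; python3 w.py w4.png
```

```text
t 12.3 pos [481.  166.4 140.6] rot [-179.8    -0.34 -166.36] F [-0.  -0.1 -1.4] w 42.3 q [ 18.  16. 104.  -0.  60. -86.]
[1.711, 0.009, 0.363, -0.001, -0.002, 0.0]
[1.712, 0.009, 0.359, -0.001, -0.002, 0.0]
[1.713, 0.008, 0.356, -0.001, -0.002, 0.0]
pos [481.  166.4 140.6] [-179.8    -0.34 -166.36] cam [418.3 151.  310.6] axes [[-0.23, 0.97, -0.0], [0.95, 0.23, 0.23], [0.22, 0.05, -0.97]]
orange [237 173  50   3 101] [261. 174.] ((461.7297058105469, 160.51577758789062), (0.9399648308753967, 39.026512145996094), 13.610762596130371) [61.6 68.6 70.4]
orange [251 197  22  14 228] [262. 203.] ((484.5361633300781, 166.43417358398438), (10.79332160949707, 15.504670143127441), 33.89194869995117) [67.5 68.8 73.7]
blue [201 122  14  87 872] [208. 162.] ((466.6773681640625, 116.49063873291016), (70.2011489868164, 7.992613315582275), 13.340657234191895) [59.6 63.1 65.9]
blue [ 310  122   16   90 1066] [318. 164.] ((446.71160888671875, 204.66587829589844), (72.8336410522461, 8.532849311828613), 14.027863502502441) [53.1 62.6 65.5]
```

View pics/w4.png

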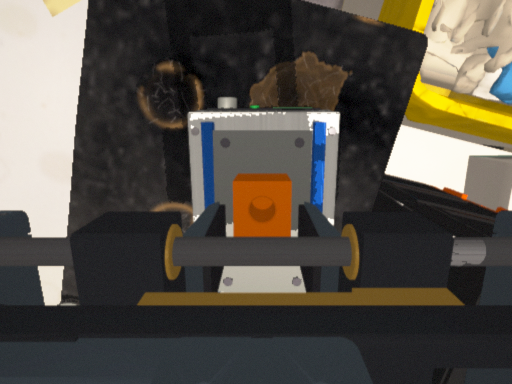

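move_arm(increments=[[[0,1.7,0,0,0,0,0],[0,1.7,0,0,0,0,0],[0,1.7,0,0.3,0,0,0],[0,0,0,1,0,0,0],[0,0,0,2,0,0,0],[0,0,0,2,0,0,0],[0,0,0,0,0,0,0],[0,0,0,0,0,0,0]]])

```text
time_s: 13.35
ee_pos: [423.3, 152.0, 83.4]
ee_rot: [-179.8, -0.6, -166.3]
force: [-0.4, -0.7, -0.1]
gripper_width: 0.5
```

```bash
python3 plan.py 432 154.7 68 193.6 0 1
```

```text
t 13.35 pos [423.3 152.   83.4] rot [-179.78   -0.61 -166.34] F [-0.4 -0.7 -0.1] w 0.5 q [ 18.  15. 116.  -0.  50. -85.]
[-0.924, 0.062, 1.533, -0.004, -0.011, 0.001]
```

move_arm(increments=[[[0,-0.4,0.06,0.9,0,-0.01,0],[0,-0.2,0,0.5,0,0,0],[0,0,0,0,0,0,0],[0,0,0,0,0,0,0]]])

```text
time_s: 13.85
ee_pos: [430.5, 154.5, 69.6]
ee_rot: [-179.8, 0.2, -166.3]
force: [0.1, -0.1, 0.7]
gripper_width: 0.1
```

move_arm(increments=[[[0,-0.3,0,0,0,0,0],[0,-0.3,0,0,0,0,0],[0,-0.3,0,0,0,0,0],[0,0,0,0,0,0,0]]])

```text
time_s: 14.35
ee_pos: [440.4, 156.9, 70.1]
ee_rot: [-179.8, 0.3, -166.3]
force: [-0.7, 0.3, 0.8]
gripper_width: 0.5
```

```bash
python3 plan.py 444 157.5 68 193.6 0 1
```

```text
t 14.35 pos [440.4 156.9  70.1] rot [-179.79    0.25 -166.34] F [-0.7  0.3  0.8] w 0.5 q [ 18.  17. 115.  -0.  47. -85.]
[-0.358, -0.027, 0.208, -0.004, 0.004, 0.001]
```

move_arm(increments=[[[0,-0.15,0,0.1,0,0,0],[0,-0.15,0,0,0,0,0],[0,-0.15,0,0,0,0,0],[0,0,0,0,0,0,0]]])

```text
time_s: 14.85
ee_pos: [443.6, 157.6, 68.8]
ee_rot: [-179.8, 0.1, -166.3]
force: [-0.4, -0.4, 0.3]
gripper_width: 0.8
```

move_arm(increments=[[[0,-0.15,0,0,0,0,0],[0,-0.15,0,0,0,0,0],[0,0,0,0,0,0,0]]])

```text
time_s: 15.22
ee_pos: [446.6, 158.3, 68.8]
ee_rot: [-179.8, 0.1, -166.3]
force: [-0.5, 0.3, -0.1]
gripper_width: 0.6
```

move_arm(increments=[[[0,-0.15,0,0,0,0,0],[0,-0.15,0,0,0,0,0],[0,0,0,0,0,0,0]]])

```text
time_s: 15.6
ee_pos: [449.9, 159.2, 68.7]
ee_rot: [-179.8, 0.1, -166.3]
force: [-1.1, 0.2, 0.5]
gripper_width: 0.2
```

move_arm(increments=[[[0,-0.15,0,0,0,0,0],[0,-0.1,0,0,0,0,0],[0,0,0,0,0,0,0]]])

```text
time_s: 15.98
ee_pos: [453.4, 160.0, 68.9]
ee_rot: [-179.8, 0.2, -166.3]
force: [-0.5, 0.5, -1.7]
gripper_width: 0.4
```

move_arm(increments=[[[0,-0.15,0,0,0,0,0],[0,-0.1,0,0,0,0,0],[0,0,0,0,0,0,0]]])

```text
time_s: 16.35
ee_pos: [456.3, 160.7, 68.9]
ee_rot: [-179.8, 0.2, -166.3]
force: [-0.0, -0.6, 0.5]
gripper_width: 0.4
```

```bash
cat > c.py <<'E'
from h import *
f=grab('wrist');P=cloud(f);h=hsv(f);s=monitor.state()
q=np.array([537.6,180]);u=np.array([.972,.235])
m=(h[...,0]>=5)&(h[...,0]<=18)&(h[...,1]>120)&(P[...,2]>95)&(P[...,2]<115)&(abs(P[...,1]-165)<50)
for nm,ff in(('wrist',f),('side',grab('side')),('top',grab('top'))):
    P=cloud(ff);h=hsv(ff)
    m=(h[...,0]>=5)&(h[...,0]<=20)&(h[...,1]>120)&(P[...,2]>98)&(P[...,2]<118)&(abs(P[...,1]-165)<60)&(abs(P[...,0]-490)<60)
    if m.sum()>5:
        b=P[m];a=(b[:,:2]-q)@u;print(nm,m.sum(),'along pct',np.percentile(a,[1,50,99]).round(1),'z med',np.median(b[:,2]).round(1))
        A=np.c_[a,np.ones(len(a))];print('  slope deg',np.degrees(np.linalg.lstsq(A,b[:,2],rcond=None)[0][0]).round(2))
print(s['ee_pos'],s['force'])
E
python3 c.py
```

```text
wrist 13 along pct [-66.2 -65.7 -64.9] z med 100.7
  slope deg -128.69
side 37 along pct [-66.4 -42.2 -26.5] z med 104.6
  slope deg 5.21
[456.27092586 160.72270656  68.93008604] [ 0.45413487 -0.8560758   0.0566741 ]
```

move_arm(increments=[[[0,-0.12,0,0,0,0,0],[0,0,0,0,0,0,0]]])

```text
time_s: 16.75
ee_pos: [456.9, 160.9, 68.9]
ee_rot: [-179.8, 0.2, -166.3]
force: [0.3, -0.8, -0.1]
gripper_width: 0.1
```

move_arm(increments=[[[0,-0.12,0,0,0,0,0],[0,0,0,0,0,0,0]]])

```text
time_s: 17.0
ee_pos: [457.9, 161.1, 68.9]
ee_rot: [-179.8, 0.1, -166.3]
force: [0.6, -0.8, 0.6]
gripper_width: 0.4
```

```bash
python3 c.py
```

```text
wrist 14 along pct [-64.9 -63.8 -63.7] z med 101.7
  slope deg -8.18
side 34 along pct [-63.2 -38.6 -24.6] z med 103.9
  slope deg 2.08
[457.90807433 161.10441877  68.82968338] [-0.77764525 -0.0029195   0.40536638]
```

move_arm(increments=[[[0,-0.12,0,0,0,0,0],[0,0,0,0,0,0,0]]])

```text
time_s: 17.4
ee_pos: [458.9, 161.4, 68.8]
ee_rot: [-179.8, 0.1, -166.3]
force: [-0.2, 0.2, 0.5]
gripper_width: 0.2
```

move_arm(increments=[[[0,-0.12,0,0,0,0,0],[0,0,0,0,0,0,0]]])

```text
time_s: 17.65
ee_pos: [459.8, 161.6, 68.8]
ee_rot: [-179.8, 0.1, -166.3]
force: [-1.1, 1.2, 0.3]
gripper_width: 0.6
```

```bash
python3 c.py
```

```text
wrist 15 along pct [-62.7 -62.3 -61.7] z med 101.0
  slope deg -104.66
side 37 along pct [-62.8 -38.3 -23.2] z med 104.2
  slope deg 5.02
[459.74451921 161.52083638  68.78244229] [-0.50159456  0.55057723 -0.02008309]
```

```bash
python3 - <<'E'
from h import *
g=grab('side');P=cloud(g)
cv2.imwrite('pics/d.png',cv2.resize(g['color'][170:240,200:300,::-1],(800,560),interpolation=cv2.INTER_CUBIC))
q=np.array([537.6,180]);u=np.array([.972,.235]);n=np.array([-.235,.972])
a=(P[...,:2]-q)@u;b=(P[...,:2]-q)@n
for lo in range(-95,60,10):
    m=(a>lo)&(a<lo+10)&(abs(b)<28)&(P[...,2]>40)&(P[...,2]<80)
    if m.sum()>3:print(lo+5,m.sum(),np.median(P[m][:,2]).round(1))
E
```

```text
-90 22 61.5
-80 19 59.9
-70 21 62.1
-60 19 65.9
-50 17 65.2
-40 14 62.7
-30 16 70.2
-20 15 60.7
-10 22 59.9
0 22 59.0
10 23 59.8
20 23 59.4
30 18 60.2
40 19 59.7
50 15 47.8
60 18 48.1
```

View pics/d.png

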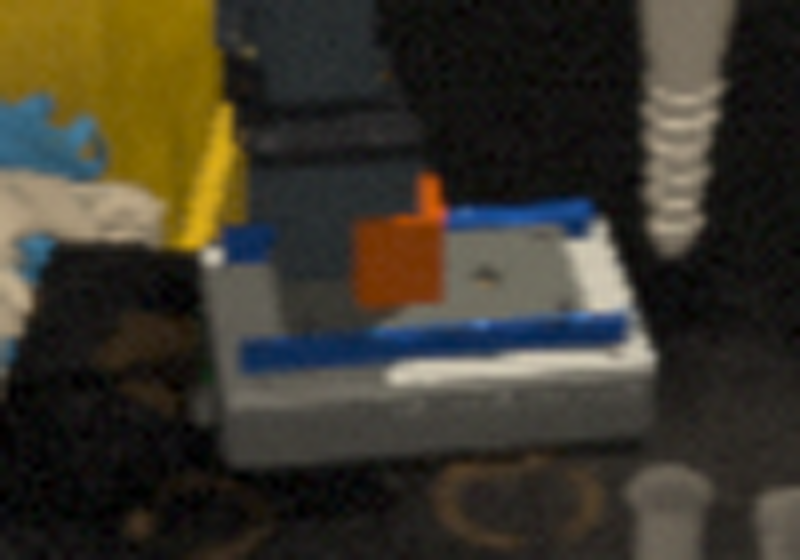

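The plate top reads about 60 mm along its whole length, i.e. flat, with brass in the hole (485,275). One gentle nudge to confirm a firm stop.

move_arm(increments=[[[0,-0.1,0,0,0,0,0],[0,-0.1,0,0,0,0,0]]])

```text
time_s: 18.1
ee_pos: [459.7, 161.5, 68.6]
ee_rot: [-179.8, -0.2, -166.3]
force: [-5.4, -1.2, 3.2]
gripper_width: 0.5
```

move_arm(increments=[[[0,-0.1,0,0,0,0,0],[0,-0.1,0,0,0,0,0]]])

```text
time_s: 18.35
ee_pos: [459.5, 161.4, 68.4]
ee_rot: [-179.8, -0.5, -166.4]
force: [-4.3, -1.1, 3.6]
gripper_width: 0.6
```

Firm stop (about 5 N, no motion): home. Back off and rise.

move_arm(increments=[[[0,0.4,0,-0.1,0,0,0],[0,1,0,0,0,0,0],[0,1,0,-1,0,0,0],[0,0,0,-3,0,0,0],[0,0,0,-4,0,0,0],[0,0,0,-4,0,0,0],[0,0,0,-2,0,0,0],[0,0,0,0,0,0,0],[0,0,0,0,0,0,0]]])

```text
time_s: 19.48
ee_pos: [434.9, 156.0, 216.8]
ee_rot: [-179.8, 0.1, -166.3]
force: [0.3, 0.3, -0.9]
gripper_width: 0.5
```

```bash
python3 c.py; python3 - <<'E'
from h import *
f=grab('wrist');g=grab('side');P=cloud(g)
q=np.array([537.6,180]);u=np.array([.972,.235]);n=np.array([-.235,.972])
a=(P[...,:2]-q)@u;b=(P[...,:2]-q)@n
for lo in(-90,-80,-10,0,10,20,30):
    m=(a>lo)&(a<lo+10)&(abs(b)<28)&(P[...,2]>40)&(P[...,2]<80)
    print(lo+5,m.sum(),np.median(P[m][:,2]).round(1))
cv2.imwrite('pics/e.png',np.hstack([cv2.resize(f['color'][...,::-1],(400,300)),cv2.resize(g['color'][...,::-1],(400,300))]))
E
```

```text
wrist 22 along pct [-62.6 -59.1 -22.5] z med 104.7
  slope deg 1.72
side 82 along pct [-62.4 -43.9 -22.6] z med 105.0
  slope deg 0.76
top 18 along pct [-41.5 -33.5 -26.1] z med 106.2
  slope deg 5.47
[434.87500468 155.97424157 216.69277649] [0.41303159 0.87412617 0.79238697]
-85 20 59.6
-75 22 59.0
-5 22 59.4
5 23 59.7
15 23 59.7
25 21 60.2
35 21 60.4
```

View pics/e.png

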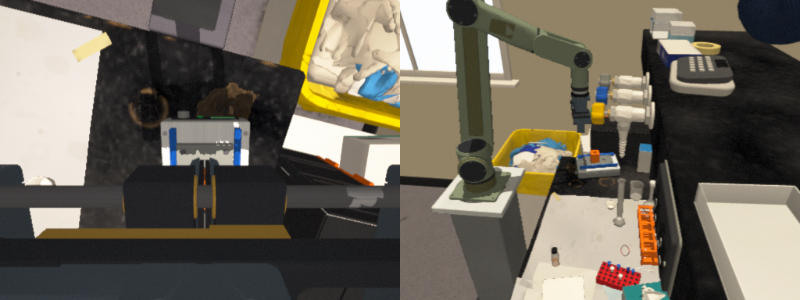

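```bash
python3 -c "
from workcell import job
print(job.job_done())"
```

```text
the job is handed in; nothing more can be done
None
```

The carriage is home on the pin and the job is handed in at about 20 s of the allowed 58 s. I gripped it by the orange block and laid it between the rails, front tilted up on the pin. After letting go, I nudged its rear face forward in steps of 1 to 3 mm until the plate dropped.

**Plate flat:** the plate top reads 59.0 to 60.4 mm over about 120 mm of its length, against an expected 60 mm. That is a tilt of about 0.5°, within the 1.7° limit.

**Position:** the block spans -62.5 to -22.5 mm from the slot's middle, so the hole is about 0.5 mm beyond it. I did not measure the offset across the rails after the drop; the rails limit it to about 1 mm.

**Firm stop:** one gentle extra push met about 5 N with no further movement. The arm is now clear, with the TCP about 217 mm up.

**Bystanders:** the bottle, crucible and beaker look upright and in place in the last side picture; I did not measure their positions.

**Checks that disagreed:** the force reading during sliding stayed near the noise, at about 1 N, so the drop showed up in the side camera's depth readings rather than in force. The tilt figures fitted to the block's top scattered widely because few pixels were visible. I relied on the plate heights instead.

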